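# Put the valve fitting parts back on their outlines

### The arm

A 7-joint arm with a two-finger parallel gripper is mounted at the origin on the work surface. World frame = base frame: x ahead of the robot, y to its left, z up, the work surface at z = 0. Lengths are in mm, angles in rad, forces in N, time in s.
With the tool pointing down it reaches from about 400 to 925 mm from the base axis. Payload 4.1 kg.
Tool frame: the origin (TCP) lies midway between the tips of the shut fingers; the grasp point (between the pads) lies 19 mm behind it; z points along the fingers, y is the line along which they close (so a half turn about z gives the same grasp; the last joint's range is limited). The gripper opens to 85 mm and grips with 20 to 120 N. Pads are 22 mm wide; open, the fingers measure 114 mm over their backs; the gripper's body (76 mm by 85 mm) begins 54 mm behind the grasp point. The pads swing forward as they close: fully open they stand 13 mm farther back than shut.
Start: joints at [-1.445, 0.398, 0.045, 1.537, -0.019, 1.207, -0.051], TCP at [144.868, 633.685, 231.347] pointing down, gripper open.
Joint ranges: [-2.82, 2.82], [-0.49, 2.23], [-1.37, 1.46], [0, 2.46], [-1.36, 4.5], [0.23, 2], [-2.94, 2.94]. Speed limits (rad/s): [2.57, 2.57, 3.14, 3.14, 3.14, 3.14, 3.14].

### API

Orientations are given as a unit quaternion [x, y, z, w].
In Python, from plant import robot gives the robot as it stands.
- The arm moves only by the tool move_arm, never from a script. Its argument "motion" is a list of rows, each a list of 7 numbers: the turn, a rotation vector about the tool's x, y, z in rad, then the shift along the tool's x, y, z in m, then the finger opening in m, from 0 to 0.0854. In form: [[ax, ay, az, x, y, z, gripper], ...]. A call has 1 to 12 rows; each row shifts and turns the commanded pose from where the row before left it, along the tool's axes as they then stand; what a row does not reach is not made up. A row lasts 1/8 s, in which the tool goes at most 62.5 mm and 10.7 degrees, less where a joint would pass 70% of its speed; a pose out of reach is approached as far as the arm can. A call is refused whole if a number of a shift passes 0.0625 or a number of a turn 0.188, either way. A call with a gripper value outside its range is refused whole. The fingers move at their own pace and stop on an object; "squeeze" is the grip in N (left out, the last holds). Time passes only in rows, so rows that do not move let the fingers close. It gives the time, the measured TCP pose, the force, the opening and the grip force at its end, in the units of the state.
- robot.state(): the state, without advancing time (a new reading comes with each control period).
- robot.snapshot(name): name is "scene" or "top" or "wrist"; returns a dict with "frame" (480x640x3 uint8, red, green, blue), "K" (3x3 intrinsics, pixels), "extrinsics" (4x4, takes a point from world to camera coordinates); the wrist camera has in their place "tool_from_camera" (4x4, takes a point from camera to tool coordinates, whose origin is the TCP and whose axes are the flange's). Camera axes: x right, y down, z forward; pixel columns grow to the right and rows downward; lengths in mm; the calibration is good to about 2 mm. The wrist camera is an equidistant fisheye: a pixel r from the principal point sees the ray r / f radians off the axis. A picture is of the moment at which its call begins: read the wrist's pose just before it. There is no depth.
- robot.sign_off(): hands the job in; it is judged then, once.
The state is a dict: "t": time; "joint_positions": joint angles; "dq": joint speeds; "joint_torque": joint torques, N m; "ee_pos": TCP position; "orientation": TCP orientation; "contact_force": force on the tool from outside, world axes, zero at the start; "ft_torque": the same for the moment, N m; "width": finger opening in mm; "grip_force": force on a finger pad.
Only numpy, scipy, OpenCV 4.12 (cv2) and the standard library are available. Lean on these libraries where they do the work, as an engineer would, in place of code of your own. Each camera call takes 0.05 s, during which the arm holds its last target. There are 200 camera calls.

### The job

Put the four loose parts on the bench (the short and the long truck-size valve stem, the T-shaped valve core tool and the clip-on balance weight) each onto the pad whose white outline has its shape and size, lying flat on the outline and turned the same way as it, the stems and the tool pointing the same way as drawn; the weight may face either way round. Leave the glass jar and the pressure gauge where they stand, upright and undisturbed.

Things in the scene. Friction and masses are not known exactly. Their poses are not given: they have to be found in the camera images.
- stem_short: Short black rubber valve stem lying on its side, 55 mm long: square foot 24 x 24 x 6 mm, 6 mm neck, round bulge 24 mm thick from x = 12 to 38 mm, then 7 mm of 15 mm rubber and a 10 mm thick brass tip. Origin: centre of the foot's end face, on the axis (12 mm up as it lies). x: from foot to tip, at the start within 0.65 rad of world x. Grip across y at the bulge's middle, x = 25 mm. About 35 g.
- stem_long: Long black rubber valve stem lying on its side, 96 mm long: square foot 24 x 24 x 6 mm, 6 mm neck, round bulge 24 mm thick from x = 12 to 54 mm, then 26 mm of 15 mm rubber and a 10 mm thick brass tip. Origin: centre of the foot's end face, on the axis (12 mm up as it lies). x: from foot to tip, at the start within 0.65 rad of world x. Grip across y at the bulge's middle, x = 33 mm. About 60 g.
- core_tool: Squat T-shaped chrome valve core tool lying flat: cross handle 64 mm long (y), 14 wide, 17 high; from its middle a round barrel 20 mm thick from x = 7 to 56 mm, then a 14 mm thick nose to 63 mm. Origin: on the underside below the middle of the cross handle. x: from handle to nose, at the start within 0.65 rad of world x; z up. Grip the barrel across y at x = 27 mm. About 160 g.
- weight: Zinc clip-on balance weight lying flat: bar 84 mm long (x), 16 wide, 12 high, with a dark steel clip 22 mm long, 21 wide, 17 high round its middle; both ends alike. Origin: on the underside, below its centre. x: lengthwise, at the start within 0.65 rad of world x; z up. Grip across y at the clip. About 100 g.
- pad_short: Fixed grey pad 80 x 66 mm, 5 mm thick, with a flat white painted outline (no rim) of the short valve stem, some 2 to 5 mm larger than the part all round. Origin: centre of the top face, 5 mm above the bench; the stem's origin belongs at x = -27.5, y = 0, z = 12 mm in this frame. x: along the outline from foot to tip; z up.
- pad_long: Fixed grey pad 121 x 66 mm, 5 mm thick, with a flat white painted outline (no rim) of the long valve stem, some 2 to 5 mm larger than the part all round. Origin: centre of the top face, 5 mm above the bench; the stem's origin belongs at x = -48, y = 0, z = 12 mm in this frame. x: along the outline from foot to tip; z up.
- pad_tool: Fixed grey pad 96 x 88 mm, 5 mm thick, with a flat white painted outline (no rim) of the T-shaped core tool, some 2 to 5 mm larger than the part all round. Origin: centre of the top face, 5 mm above the bench; the tool's origin (middle of the T's cross) belongs at x = -28, y = 0, z = 0 mm in this frame. x: along the outline from cross to nose; z up.
- pad_weight: Fixed grey pad 108 x 66 mm, 5 mm thick, with a flat white painted outline (no rim) of the balance weight (a bar with a wider middle), some 2 to 5 mm larger than the part all round. Origin: centre of the top face, 5 mm above the bench; the weight's origin belongs there. x: lengthwise; z up.
- jar: Bystander: upright lidded glass jar, 48 mm in diameter, 65 mm high, at one side of the work. Origin under its centre. To be left alone.
- gauge: Bystander: round black dial pressure gauge lying face up at one side of the work, 64 mm in diameter, 27 mm high, with a brass stub 14 mm thick reaching to 60 mm from the centre along its x. Origin under the centre of the dial. To be left alone.
There are look-alikes about, which are no part of the job. What is shaped like the core_tool but purple is not meant.

How it is judged:
By the outcome, as a careful person would: the job done as asked, in the order asked, and still so for the second after the job is handed in, with the robot touching nothing.
It also fails if it takes over 99 s, if anything falls off the work surface, if the arm or the gripper's body presses on something with over 40 N, if the wrist force passes 120 N, or if a joint passes its speed limit or range.

## Working session

There is one attempt and no reset: what is moved stays moved. The work goes in short steps, Python scripts to look and compute and a tool call to move; the robot and the scene stay as the last step left them, time stands still between calls to the robot, and variables do not carry over. Pictures are saved under pics/ and viewed, at most 16 in all, crops included, and the job is handed in when it is done.

Besides the shell and the picture viewer there is one more tool, called after "Request:" by a JSON object that holds its "op" and its "data", one argument or row to a line. move_arm: Moves the arm, as the interface text tells. Its arguments: {"type":"object","properties":{"motion":{"type":"array","items":{"type":"array","items":{"type":"number"}}},"squeeze":{"type":"number"}},"required":["motion"]}

```bash
mkdir -p pics
python3 - <<'E'
from plant import robot
import cv2,pickle
s=robot.state(); print(s)
d={}
for n in("top","scene"):
    d[n]=robot.snapshot(n); cv2.imwrite(f"pics/{n}0.png",d[n]["frame"][:,:,::-1]); print(n,d[n]["K"],d[n]["extrinsics"])
pickle.dump(d,open("snap0.pkl","wb"))
E
```

```text
{'t': 0.0, 'joint_positions': array([-1.44499457,  0.39920876,  0.0450101 ,  1.53790168, -0.01873724,
        1.20691523, -0.05066443]), 'dq': array([ 0.00125877,  0.00074819, -0.00025964, -0.00034179,  0.00089117,
       -0.0003601 , -0.00097737]), 'joint_torque': array([-1.11981037e-03, -4.75116813e+01,  1.36414524e+00, -2.54221255e+01,
        1.15600650e-02,  9.35310469e-03,  8.88014654e-06]), 'ee_pos': array([144.70269827, 633.01912391, 230.24251115]), 'orientation': array([ 1.12086839e-01,  9.93697906e-01, -1.00370158e-03, -6.54018217e-05]), 'contact_force': array([-0.56501477, -0.2303125 , -0.07424032]), 'ft_torque': array([-0.02163547, -0.02801398,  0.02119643]), 'grip_force': 0.0, 'width': 85.55693773396655}
top [[592.3638984    0.         321.51388541]
 [  0.         592.3638984  243.87616568]
 [  0.           0.           1.        ]] [[ 6.31537215e-02 -9.98002193e-01 -1.79720771e-03 -3.39817361e+01]
 [-9.70978750e-01 -6.10272404e-02 -2.31248661e-01  5.72198540e+02]
 [ 2.30676992e-01  1.63492640e-02 -9.72893019e-01  1.03865203e+03]
 [ 0.00000000e+00  0.00000000e+00  0.00000000e+00  1.00000000e+00]]
scene [[451.622367     0.         316.02331942]
 [  0.         451.622367   244.70541903]
 [  0.           0.           1.        ]] [[ 2.45604535e-01  9.69250152e-01  1.52497722e-02 -1.48311710e+02]
 [ 5.43004496e-01 -1.24529538e-01 -8.30444767e-01 -2.49593921e+02]
 [-8.03009669e-01  2.12241696e-01 -5.56892210e-01  1.39560209e+03]
 [ 0.00000000e+00  0.00000000e+00  0.00000000e+00  1.00000000e+00]]
```

View pics/top0.png

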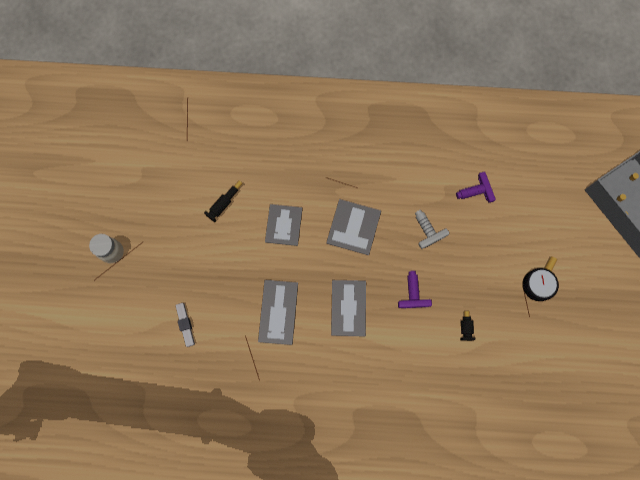

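View pics/scene0.png

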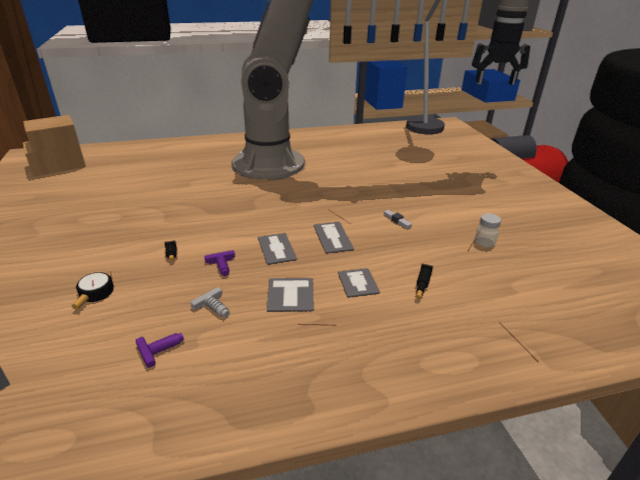

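Top view: long stem (224,202), short stem (467,327), weight (185,325), chrome tool (431,230). Pads: short (284,224), tool (354,227), long (278,312), weight (348,308). The jar is at (105,247), the gauge at (541,284), and there are two purple decoys.

```bash
cat > h.py <<'E'
import numpy as np,cv2,pickle
from scipy.spatial.transform import Rotation as R
def proj(P,d,state=None):
    """world points Nx3 -> pixels"""
    P=np.asarray(P,float)
    if state is None:
        c=P@d["extrinsics"][:3,:3].T+d["extrinsics"][:3,3]; p=c@d["K"].T; return p[:,:2]/p[:,2:]
    T=np.eye(4);T[:3,:3]=R.from_quat(state["orientation"]).as_matrix();T[:3,3]=state["ee_pos"]
    M=np.linalg.inv(T@d["tool_from_camera"]); c=P@M[:3,:3].T+M[:3,3]
    r=np.linalg.norm(c[:,:2],axis=1); th=np.arctan2(r,c[:,2]); K=d["K"]
    u=c[:,:2]/np.maximum(r,1e-9)[:,None]*th[:,None]
    return u*[K[0,0],K[1,1]]+K[:2,2]
def ortho(d,x0,x1,y0,y1,z,s=1.,state=None):
    """picture with up=+x, left=+y; px=(y1-y)/s, row=(x1-x)/s"""
    rows,cols=int((x1-x0)/s),int((y1-y0)/s)
    X,Y=np.meshgrid(x1-np.arange(rows)*s,y1-np.arange(cols)*s,indexing="ij")
    m=proj(np.c_[X.ravel(),Y.ravel(),np.full(X.size,z)],d,state).reshape(rows,cols,2).astype(np.float32)
    return cv2.remap(d["frame"],m[...,0],m[...,1],cv2.INTER_LINEAR)
E
python3 - <<'E'
from h import *
d=pickle.load(open("snap0.pkl","rb"))["top"]
o=ortho(d,400,750,-350,350,6); cv2.imwrite("pics/o0.png",o[:,:,::-1])
hsv=cv2.cvtColor(o,cv2.COLOR_RGB2HSV); print(o.shape)
mask=((hsv[...,1]<70)|(hsv[...,2]<45)).astype(np.uint8)
mask=cv2.morphologyEx(mask,cv2.MORPH_OPEN,np.ones((3,3)))
for c in cv2.findContours(mask,cv2.RETR_EXTERNAL,cv2.CHAIN_APPROX_NONE)[0]:
    if cv2.contourArea(c)<250: continue
    (u,v),(w,h),a=cv2.minAreaRect(c); b=cv2.boxPoints(((u,v),(w,h),a)); e=b[1]-b[0] if np.linalg.norm(b[1]-b[0])>np.linalg.norm(b[2]-b[1]) else b[2]-b[1]
    print("c=(%.0f,%.0f) size %.0fx%.0f long axis yaw %.3f"%(750-v,350-u,w,h,np.arctan(e[0]/e[1])))
E
```

```text
(350, 700, 3)
c=(425,260) size 60x23 long axis yaw 0.381
c=(440,-285) size 44x24 long axis yaw 0.000
c=(455,78) size 66x109 long axis yaw -0.019
c=(466,-56) size 108x66 long axis yaw 0.039
c=(623,82) size 66x79 long axis yaw -0.047
c=(637,-202) size 73x66 long axis yaw 0.552
c=(627,-58) size 88x96 long axis yaw -0.219
c=(661,210) size 28x80 long axis yaw -0.554
```

View pics/o0.png

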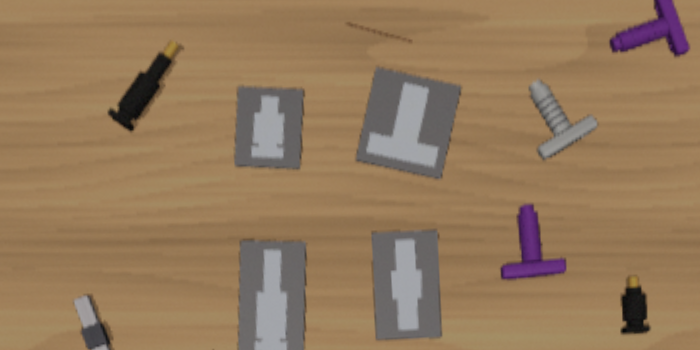

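The rectified view shows the parts and pads clearly, and every outline points about +x. I'll move the wrist over the pads for an overview.

Request:
{"op": "move_arm", "data": {
  "motion": [
    [0,0,-0.1125,0,0,0,0.085],
    [0,0,-0.1125,0,0,0,0.085],
    [0,0,0,-0.026,-0.042,-0.005,0.085],
    [0,0,0,-0.026,-0.042,-0.005,0.085],
    [0,0,0,-0.026,-0.042,-0.005,0.085],
    [0,0,0,-0.026,-0.042,-0.005,0.085],
    [0,0,0,-0.026,-0.042,-0.005,0.085],
    [0,0,0,-0.026,-0.042,-0.005,0.085],
    [0,0,0,-0.026,-0.042,-0.005,0.085],
    [0,0,0,-0.026,-0.042,-0.005,0.085],
    [0,0,0,-0.026,-0.042,-0.005,0.085],
    [0,0,0,-0.026,-0.042,-0.005,0.085]
  ],
  "squeeze": 40
}}

```text
t: 1.6
ee_pos: [405.4, 212.1, 281.3]
orientation: [-0.0, 1.0, 0.0, -0.0]
contact_force: [1.6, -0.2, 0.2]
width: 85.2
grip_force: 0.0
```

Request:
{"op": "move_arm", "data": {
  "motion": [
    [0,0,0,-0.026,-0.042,-0.005,0.085],
    [0,0,0,-0.026,-0.042,-0.005,0.085],
    [0,0,0,-0.026,-0.042,-0.005,0.085],
    [0,0,0,-0.026,-0.042,-0.005,0.085],
    [0,0,0,-0.026,-0.042,-0.005,0.085],
    [0,0,0,0,0,0,0.085],
    [0,0,0,0,0,0,0.085]
  ]
}}

```text
t: 2.48
ee_pos: [534.6, 4.4, 305.7]
orientation: [-0.0, 1.0, 0.0, -0.001]
contact_force: [0.2, -0.1, -0.7]
width: 85.0
grip_force: 0.0
```

```bash
cat >> h.py <<'E'
def yaw(s):
    m=R.from_quat(s["orientation"]).as_matrix(); return np.arctan2(-m[1,0],-m[0,0])
E
python3 - <<'E'
from h import *
from plant import robot
s=robot.state(); d=robot.snapshot("wrist"); pickle.dump((s,d),open("w1.pkl","wb"))
print(s["t"],s["ee_pos"],s["orientation"],yaw(s),s["width"]); print(d["K"],d["tool_from_camera"])
o=ortho(d,350,750,-350,350,6,1,s); f=d["frame"]
cv2.imwrite("pics/w1.png",f[:,:,::-1]);cv2.imwrite("pics/wo1.png",o[:,:,::-1])
E
```

```text
2.475 [534.55302534   4.38131683 305.71293556] [-2.46356200e-04  9.99999705e-01  2.70830519e-04 -6.74889617e-04] 0.000493078284704696 84.97817997967019
[[371.64829954   0.         319.29990073]
 [  0.         371.64829954 241.71560012]
 [  0.           0.           1.        ]] [[-4.55206911e-05 -9.44167427e-01 -3.29466033e-01  8.49453458e+01]
 [ 9.99999997e-01 -6.54446371e-05  4.93829472e-05 -1.29621439e+00]
 [-6.81875552e-05 -3.29466030e-01  9.44167427e-01 -1.42720709e+02]
 [ 0.00000000e+00  0.00000000e+00  0.00000000e+00  1.00000000e+00]]
```

View pics/wo1.png

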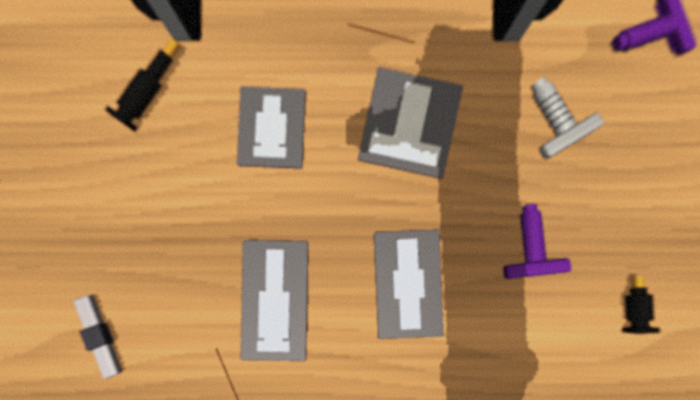

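The rectified wrist view shows all four pads and all four parts with the arm's shadow across them. It agrees with the top view within about 2 mm. Next I'll measure the pads and parts from it.

```bash
cat >> h.py <<'E'
def blobs(o,x1,y1,s,sat=70,val=50,amin=250,show=True):
    hsv=cv2.cvtColor(o,cv2.COLOR_RGB2HSV)
    m=((hsv[...,1]<sat)|(hsv[...,2]<val)).astype(np.uint8)
    k=int(3/s)|1; m=cv2.morphologyEx(m,cv2.MORPH_OPEN,np.ones((k,k)))
    out=[]
    for c in cv2.findContours(m,cv2.RETR_EXTERNAL,cv2.CHAIN_APPROX_NONE)[0]:
        if cv2.contourArea(c)*s*s<amin: continue
        P=np.c_[x1-c[:,0,1]*s,y1-c[:,0,0]*s].astype(np.float32)
        r=cv2.minAreaRect(P); b=cv2.boxPoints(r); e1,e2=b[1]-b[0],b[2]-b[1]
        e=e1 if np.linalg.norm(e1)>np.linalg.norm(e2) else e2
        out.append((r,P)); 
        if show: print("c=(%.1f,%.1f) %.1fx%.1f yaw %.3f"%(*r[0],*sorted(r[1]),np.arctan(e[1]/e[0])))
    return out
E
python3 - <<'E'
from h import *
s,d=pickle.load(open("w1.pkl","rb"))
for z in(5,10):
    print("wrist z",z); blobs(ortho(d,350,720,-350,300,z,.5,s),720,300,.5)
t=pickle.load(open("snap0.pkl","rb"))["top"]
print("top"); blobs(ortho(t,350,720,-350,300,5,.5),720,300,.5)
E
```

```text
wrist z 5
c=(413.5,254.2) 26.7x84.9 yaw 0.371
c=(440.0,-289.0) 26.0x43.0 yaw 0.000
c=(450.0,76.1) 64.7x119.4 yaw -0.020
c=(466.3,-58.4) 64.6x106.2 yaw 0.041
c=(623.3,79.2) 64.5x78.4 yaw -0.043
c=(639.4,-206.4) 68.9x72.3 yaw 0.565
c=(627.9,-60.1) 86.2x94.6 yaw -0.216
c=(662.9,207.3) 25.9x79.5 yaw -0.606
wrist z 10
c=(414.0,251.4) 26.4x84.0 yaw 0.395
c=(439.9,-285.7) 25.8x43.0 yaw -0.016
c=(450.1,75.3) 64.0x118.1 yaw -0.020
c=(466.1,-57.7) 64.0x105.1 yaw 0.042
c=(621.3,78.4) 63.8x77.4 yaw -0.043
c=(637.3,-204.0) 68.3x71.4 yaw 0.561
c=(625.9,-59.4) 85.2x93.6 yaw -0.218
c=(660.5,204.9) 25.5x78.6 yaw -0.602
c=(714.0,-157.8) 12.0x31.5 yaw 1.571
c=(714.5,165.0) 11.0x31.0 yaw 1.571
top
c=(413.5,255.3) 23.1x85.8 yaw 0.381
c=(440.0,-284.9) 24.6x44.2 yaw 0.019
c=(449.4,78.6) 65.9x120.8 yaw -0.018
c=(465.7,-56.2) 66.1x107.8 yaw 0.041
c=(623.0,81.6) 65.9x79.8 yaw -0.046
c=(637.9,-202.7) 66.8x73.5 yaw 0.543
c=(627.7,-58.0) 88.2x96.3 yaw -0.219
c=(661.5,209.4) 27.9x80.8 yaw -0.560h.py:32: RuntimeWarning: divide by zero encountered in scalar divide
  if show: print("c=(%.1f,%.1f) %.1fx%.1f yaw %.3f"%(*r[0],*sorted(r[1]),np.arctan(e[1]/e[0])))
```

Request:
{"op": "move_arm", "data": {
  "motion": [
    [0,0,0,0.0115,-0.0364,0.0195,0.085],
    [0,0,0,0.0115,-0.0364,0.0195,0.085],
    [0,0,0,0.0115,-0.0364,0.0195,0.085],
    [0,0,0,0.0115,-0.0364,0.0195,0.085],
    [0,0,0,0.0115,-0.0364,0.0195,0.085],
    [0,0,0,0.0115,-0.0364,0.0195,0.085],
    [0,0,0,0.0115,-0.0364,0.0195,0.085],
    [0,0,0,0.0115,-0.0364,0.0195,0.085],
    [0,0,0,0,0,0,0.085],
    [0,0,0,0,0,0,0.085]
  ]
}}

```text
t: 3.78
ee_pos: [444.0, -285.6, 150.2]
orientation: [-0.001, 1.0, 0.001, 0.0]
contact_force: [0.0, 0.1, -0.2]
width: 85.1
grip_force: 0.0
```

```bash
cat >> h.py <<'E'
from scipy.optimize import minimize
def box(x0,x1,w,z0,z1): return np.array([[x,y,z] for x in(x0,x1) for y in(-w/2,w/2) for z in(z0,z1)],float)
def cyl(x0,x1,dm,zc):
    a=np.linspace(0,2*np.pi,24,endpoint=False); return np.array([[x,dm/2*np.cos(t),zc+dm/2*np.sin(t)] for x in(x0,x1) for t in a])
# models: z relative to the underside; axis heights as the part lies
MOD={"stem_short":[box(0,6,24,0,24),cyl(6,12,15,12),cyl(12,38,24,12),cyl(38,45,15,12)],
"stem_long":[box(0,6,24,0,24),cyl(6,12,15,12),cyl(12,54,24,12),cyl(54,80,15,12)],
"core_tool":[box(-7,7,64,0,17),cyl(7,56,20,10),cyl(56,63,14,10)],
"weight":[box(-42,42,16,0,12),box(-11,11,21,0,17)]}
def fit(name,d,s,x,y,psi,z0=0,png=None,mask=None,dp=None):
    f=d["frame"]; hsv=cv2.cvtColor(f,cv2.COLOR_RGB2HSV).astype(int)
    if mask is None:
        mask=hsv[...,2]<55 if "stem" in name else ((hsv[...,1]<60)|(hsv[...,2]<55))
    def world(p):
        c,n=np.cos(p[2]),np.sin(p[2]); M=np.array([[c,-n,0],[n,c,0],[0,0,1]])
        return [q@M.T+[p[0],p[1],z0] for q in MOD[name]]
    def draw(p,v=1):
        im=np.zeros(f.shape[:2],np.uint8)
        for q in world(p): cv2.fillConvexPoly(im,cv2.convexHull((proj(q,d,s)*16).round().astype(np.int32)),v,shift=4)
        return im
    near=cv2.dilate(draw((x,y,psi)),np.ones((41,41)))>0
    m=mask&near
    if png: pass
    def cost(q):
        k=draw((q[0],q[1],q[2]/40))>0; return 1-(k&m).sum()/max(1,(k|m).sum())
    best=None
    for st in(4,2):
        b=(x,y,psi*40) if best is None else best.x
        sx=np.array([[0,0,0],[st,0,0],[0,st,0],[0,0,st]])+b
        best=minimize(cost,b,method="Nelder-Mead",options=dict(initial_simplex=sx,xatol=.05,fatol=1e-5))
    p=(best.x[0],best.x[1],best.x[2]/40)
    if png:
        v=f.copy(); cs=cv2.findContours(draw(p),cv2.RETR_EXTERNAL,cv2.CHAIN_APPROX_NONE)[0]; cv2.drawContours(v,cs,-1,(0,255,0),1); cv2.imwrite(png,v[:,:,::-1])
    print("%s x %.1f y %.1f yaw %.3f cost %.3f"%(name,*p,best.fun)); return p
def go(s,x,y,z,psi):
    """total turn az, then shift in the turned tool axes (mm)"""
    D=np.array([x,y,z])-s["ee_pos"]; c,n=np.cos(psi),np.sin(psi)
    print("az %.3f shift %.1f %.1f %.1f"%(-(psi-yaw(s)),-c*D[0]-n*D[1],-n*D[0]+c*D[1],-D[2]))
def look(tag):
    from plant import robot
    s=robot.state(); d=robot.snapshot("wrist"); pickle.dump((s,d),open(tag+".pkl","wb"))
    print("t %.2f"%s["t"],s["ee_pos"].round(1),"yaw %.3f"%yaw(s),"w %.1f"%s["width"]); return s,d
def grab(p,off): return p[0]+off*np.cos(p[2]),p[1]+off*np.sin(p[2])
E
python3 - <<'E'
from h import *
s,d=look("w2"); p=fit("stem_short",d,s,418,-287,0,png="pics/w2.png")
s1,d1=pickle.load(open("w1.pkl","rb")); fit("stem_short",d1,s1,418,-287,0)
t=pickle.load(open("snap0.pkl","rb"))["top"]; fit("stem_short",t,None,418,-287,0)
go(s,*grab(p,25),30,p[2])
E
```

```text
t 3.77 [ 444.  -285.6  150.2] yaw 0.003 w 85.1
stem_short x 417.9 y -284.7 yaw 0.008 cost 0.153
stem_short x 418.2 y -282.7 yaw -0.071 cost 0.272
stem_short x 415.8 y -283.9 yaw 0.085 cost 0.210
az -0.006 shift 1.0 1.1 120.2
```

View pics/w2.png

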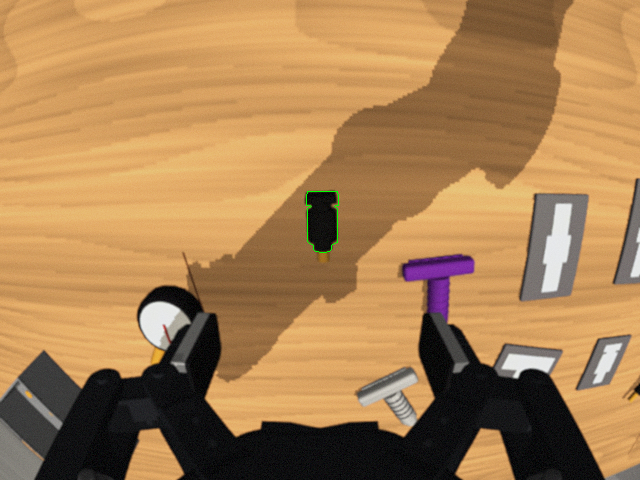

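The fit (green outline at (322,220)) sits well on the short stem. Descend, grip and lift.

Request:
{"op": "move_arm", "data": {
  "motion": [
    [0,0,0,0.001,0.001,0.029,0.06],
    [0,0,0,0,0,0.029,0.06],
    [0,0,0,0,0,0.029,0.06],
    [0,0,0,0,0,0.029,0.06],
    [0,0,0,0,0,0.029,0.06],
    [0,0,0,0,0,0,0.06],
    [0,0,0,0,0,0,0.01],
    [0,0,0,0,0,0,0.01],
    [0,0,0,0,0,0,0.01],
    [0,0,0,0,0,0,0.01],
    [0,0,0,0,0,0,0.01],
    [0,0,0,0,0,0,0.01]
  ],
  "squeeze": 40
}}

```text
t: 5.32
ee_pos: [443.6, -286.7, 6.8]
orientation: [-0.0, 1.0, -0.0, 0.001]
contact_force: [-0.6, 0.8, 6.4]
width: 22.6
grip_force: 39.0
```

Request:
{"op": "move_arm", "data": {
  "motion": [
    [0,0,0,0,0,-0.02,0.01],
    [0,0,0,0,0,-0.03,0.01],
    [0,0,0.044,0,0,-0.03,0.01],
    [0,0,0,-0.0161,0.0374,0,0.01],
    [0,0,0,-0.0161,0.0374,0,0.01],
    [0,0,0,-0.0161,0.0374,0,0.01],
    [0,0,0,-0.0161,0.0374,0,0.01],
    [0,0,0,-0.0161,0.0374,0,0.01],
    [0,0,0,-0.0161,0.0374,0,0.01],
    [0,0,0,-0.0161,0.0374,0,0.01],
    [0,0,0,-0.0161,0.0374,0,0.01],
    [0,0,0,-0.0161,0.0374,0,0.01]
  ]
}}

```text
t: 6.82
ee_pos: [602.1, 44.8, 85.8]
orientation: [0.022, 1.0, 0.0, 0.0]
contact_force: [1.2, 0.3, -1.1]
width: 22.2
grip_force: 39.3
```

Request:
{"op": "move_arm", "data": {
  "motion": [
    [0,0,0,-0.0161,0.0374,0,0.01],
    [0,0,0,0,0,0,0.01],
    [0,0,0,0,0,0,0.01]
  ]
}}

```text
t: 7.2
ee_pos: [619.0, 79.4, 85.5]
orientation: [0.022, 1.0, -0.0, -0.0]
contact_force: [-0.8, -0.7, -0.0]
width: 22.0
grip_force: 39.4
```

Run:
```python
from h import *
s,d=look("w3"); g=s["ee_pos"]
blobs(ortho(d,560,720,0,160,5,.5,s),720,160,.5)
fit("stem_short",d,s,g[0]-25,g[1],yaw(s),z0=g[2]-6.8,png="pics/w3.png")
```

```text
t 7.20 [619.   79.4  85.5] yaw -0.044 w 22.0
c=(651.5,80.2) 137.0x159.5 yaw 1.571
stem_short x 593.7 y 79.9 yaw -0.116 cost 0.272h.py:32: RuntimeWarning: divide by zero encountered in scalar divide
  if show: print("c=(%.1f,%.1f) %.1fx%.1f yaw %.3f"%(*r[0],*sorted(r[1]),np.arctan(e[1]/e[0])))
```

View pics/w3.png

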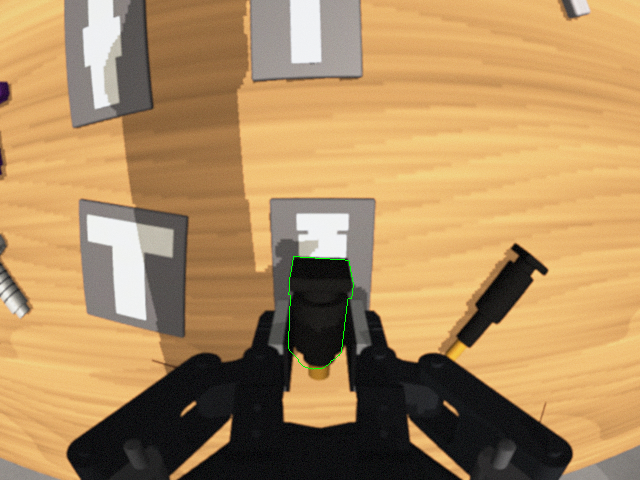

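The stem is held straight, with its foot at (321,257). The near corners of its pad are at (270,199) and (376,199), so I'll turn those into positions.

```bash
cat >> h.py <<'E'
from scipy.optimize import least_squares
def px2w(u,d,s,z):
    return np.r_[least_squares(lambda q:proj([[q[0],q[1],z]],d,s)[0]-u,s["ee_pos"][:2] if s else [550,0]).x,z]
E
python3 - <<'E'
from h import *
s,d=pickle.load(open("w3.pkl","rb"))
for u in [(270,199),(376,199)]: print(px2w(u,d,s,5).round(1))
for cy in(79.2,81.6):
    c,n=np.cos(-.044),np.sin(-.044)
    print(proj([[623.2+c*a-n*b,cy+n*a+c*b,5] for a,b in((-40,33),(-40,-33))],d,s).round(1))
E
```

```text
[582.7  49.2   5. ]
[585.5 114.7   5. ]
[[374.8 197.7]
 [268.  197.7]]
[[378.7 197.6]
 [271.8 197.5]]
```

Request:
{"op": "move_arm", "data": {
  "motion": [
    [0,0,0,-0.002,0.001,0,0.01],
    [0,0,0,0,0,0.03,0.01],
    [0,0,0,0,0,0.028,0.01],
    [0,0,0,0,0,0.01,0.01],
    [0,0,0,0,0,0.005,0.01],
    [0,0,0,0,0,0,0.01],
    [0,0,0,0,0,0,0.01]
  ]
}}

```text
t: 8.12
ee_pos: [622.1, 81.1, 13.3]
orientation: [0.022, 1.0, 0.0, 0.001]
contact_force: [0.4, 0.4, -0.5]
width: 22.2
grip_force: 39.4
```

Request:
{"op": "move_arm", "data": {
  "motion": [
    [0,0,0,0,0,0.001,0.01],
    [0,0,0,0,0,0,0.03],
    [0,0,0,0,0,0,0.05],
    [0,0,0,0,0,0,0.05],
    [0,0,0,0,0,-0.02,0.06],
    [0,0,0,0,0,-0.03,0.06],
    [0,0,0,0,0,-0.04,0.06],
    [0,0,0,0,0,-0.045,0.085],
    [0,0,0,0,0,0,0.085],
    [0,0,0,0,0,0,0.085]
  ]
}}

```text
t: 9.38
ee_pos: [621.2, 81.2, 146.8]
orientation: [0.022, 1.0, 0.0, 0.0]
contact_force: [-0.8, -0.7, -1.2]
width: 85.0
grip_force: 0.0
```

Run:
```python
from h import *
s,d=look("w4")
blobs(ortho(d,560,700,10,150,5,.5,s),700,150,.5,sat=60)
fit("stem_short",d,s,595,80,-.044,z0=5,png="pics/w4.png")
im=cv2.imread("pics/w4.png")[100:400,120:520]; cv2.imwrite("pics/w4c.png",cv2.resize(im,(800,600),interpolation=cv2.INTER_CUBIC))
fit("stem_long",d,s,628,230,-.58)
```

```text
t 9.38 [621.2  81.2 146.8] yaw -0.044 w 85.0
c=(623.3,79.5) 64.5x78.4 yaw -0.045
stem_short x 595.7 y 80.4 yaw -0.044 cost 0.176
stem_long x 626.5 y 227.6 yaw -0.617 cost 0.227
```

View pics/w4c.png

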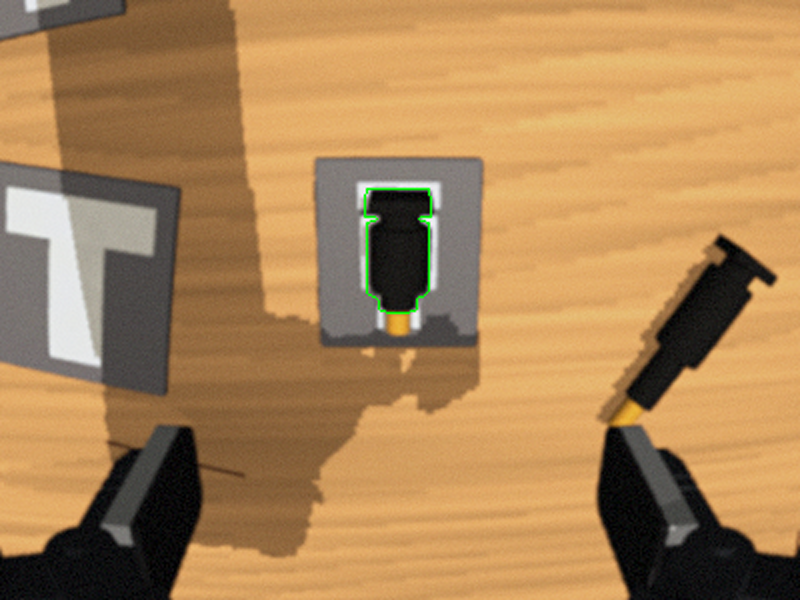

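The short stem lies inside its outline; the fit gives 595.7, 80.4, −0.044, which matches the pad. On to the long stem.

Request:
{"op": "move_arm", "data": {
  "motion": [
    [0,0,0.143,0,0,0,0.085],
    [0,0,0.143,0,0,0,0.085],
    [0,0,0.143,0,0,0,0.085],
    [0,0,0.143,0,0,0,0.085],
    [0,0,0,0.012,0.031,0,0.085],
    [0,0,0,0.012,0.031,0,0.085],
    [0,0,0,0.012,0.031,0,0.085],
    [0,0,0,0.012,0.031,0,0.085],
    [0,0,0,0,0,0,0.085],
    [0,0,0,0,0,0,0.085]
  ]
}}

```text
t: 10.68
ee_pos: [653.0, 208.6, 145.2]
orientation: [0.303, 0.953, -0.001, -0.001]
contact_force: [0.1, -0.1, -0.0]
width: 85.0
grip_force: 0.0
```

Run:
```python
from h import *
s,d=look("w5")
p=fit("stem_long",d,s,626.5,228,-.6,png="pics/w5.png"); go(s,*grab(p,33),5,p[2])
```

```text
t 10.68 [653.  208.6 145.2] yaw -0.617 w 85.0
stem_long x 627.2 y 226.2 yaw -0.620 cost 0.156
az 0.004 shift -1.7 -0.7 140.2
```

Request:
{"op": "move_arm", "data": {
  "motion": [
    [0,0,0,-0.002,0.001,0.028,0.06],
    [0,0,0,0,0,0.028,0.06],
    [0,0,0,0,0,0.028,0.06],
    [0,0,0,0,0,0.028,0.06],
    [0,0,0,0,0,0.027,0.06],
    [0,0,0,0,0,0,0.06],
    [0,0,0,0,0,0,0.01],
    [0,0,0,0,0,0,0.01],
    [0,0,0,0,0,0,0.01],
    [0,0,0,0,0,0,0.01],
    [0,0,0,0,0,0,0.01]
  ],
  "squeeze": 45
}}

```text
t: 12.1
ee_pos: [657.2, 209.5, 9.2]
orientation: [0.303, 0.953, 0.001, 0.001]
contact_force: [-1.1, -1.4, 5.8]
width: 22.0
grip_force: 44.3
```

Request:
{"op": "move_arm", "data": {
  "motion": [
    [0,0,0,0,0,-0.02,0.01],
    [0,0,0,0,0,-0.03,0.01],
    [0,0,-0.15,0,0,-0.03,0.01],
    [0,0,-0.15,0,0,0,0.01],
    [0,0,-0.15,0,0,0,0.01],
    [0,0,-0.151,0,0,0,0.01],
    [0,0,0,0.0364,-0.0225,0,0.01],
    [0,0,0,0.0364,-0.0225,0,0.01],
    [0,0,0,0.0364,-0.0225,0,0.01],
    [0,0,0,0.0364,-0.0225,0,0.01],
    [0,0,0,0.0364,-0.0225,0,0.01],
    [0,0,0,0.0364,-0.0225,0,0.01]
  ]
}}

```text
t: 13.6
ee_pos: [434.8, 77.3, 88.1]
orientation: [0.008, 1.0, 0.001, 0.001]
contact_force: [-0.3, -0.1, -0.6]
width: 21.6
grip_force: 44.1
```

Request:
{"op": "move_arm", "data": {
  "motion": [
    [0,0,0,0,0,0,0.01],
    [0,0,0,0,0,0,0.01],
    [0,0,0,0,0,0,0.01]
  ]
}}

```text
t: 13.98
ee_pos: [437.0, 78.7, 87.9]
orientation: [0.007, 1.0, 0.0, 0.001]
contact_force: [0.4, 0.5, -2.0]
width: 22.0
grip_force: 44.2
```

Run:
```python
from h import *
s,d=look("w6"); g=s["ee_pos"]
fit("stem_long",d,s,g[0]-34,g[1],yaw(s),z0=g[2]-8,png="pics/w6.png")
c,n=np.cos(-.0195),np.sin(-.0195); v=cv2.imread("pics/w6.png")
q=proj([[450+c*a-n*b,76.3+n*a+c*b,5] for a,b in((-60.5,33),(-60.5,-33),(60.5,-33),(60.5,33))],d,s)
cv2.polylines(v,[q.round().astype(int)],True,(0,0,255),1); cv2.imwrite("pics/w6.png",v)
```

```text
t 13.97 [437.   78.7  87.9] yaw -0.014 w 22.0
stem_long x 401.4 y 77.5 yaw 0.008 cost 0.264
```

View pics/w6.png

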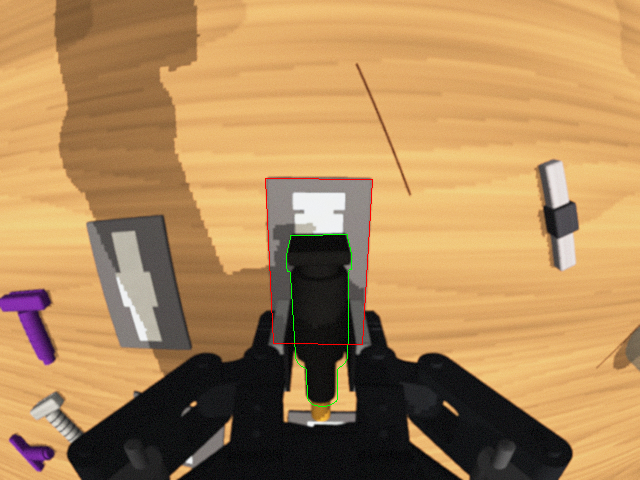

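The foot row at (320,235) and the predicted pad (red) line up, so I'll lower it.

Request:
{"op": "move_arm", "data": {
  "motion": [
    [0,0,0.005,0,0,0.03,0.01],
    [0,0,0,0,0,0.028,0.01],
    [0,0,0,0,0,0.01,0.01],
    [0,0,0,0,0,0.005,0.01],
    [0,0,0,0,0,0,0.01],
    [0,0,0,0,0,0,0.01]
  ]
}}

```text
t: 14.78
ee_pos: [436.4, 78.2, 14.9]
orientation: [0.01, 1.0, 0.0, 0.001]
contact_force: [-0.1, -0.4, -1.0]
width: 22.2
grip_force: 44.3
```

Request:
{"op": "move_arm", "data": {
  "motion": [
    [0,0,0,0,0,0.001,0.01],
    [0,0,0,0,0,0,0.03],
    [0,0,0,0,0,0,0.05],
    [0,0,0,0,0,0,0.05],
    [0,0,0,0,0,-0.02,0.06],
    [0,0,0,0,0,-0.03,0.06],
    [0,0,0,0,0,-0.04,0.06],
    [0,0,0,0,0,-0.045,0.085],
    [0,0,0,0,0,0,0.085],
    [0,0,0,0,0,0,0.085]
  ]
}}

```text
t: 16.02
ee_pos: [435.1, 78.0, 147.9]
orientation: [0.01, 1.0, 0.0, -0.0]
contact_force: [-0.7, -0.2, -0.7]
width: 84.9
grip_force: 0.0
```

Run:
```python
from h import *
s,d=look("w7")
blobs(ortho(d,370,520,-100,150,5,.5,s),520,150,.5,sat=60)
fit("stem_long",d,s,402,78,-.02,z0=5,png="pics/w7.png")
im=cv2.imread("pics/w7.png")[100:400,120:520]; cv2.imwrite("pics/w7c.png",cv2.resize(im,(800,600),interpolation=cv2.INTER_CUBIC))
```

```text
t 16.02 [435.1  78.  147.9] yaw -0.019 w 84.9
c=(449.4,76.5) 64.3x119.4 yaw -0.019
c=(466.8,-56.0) 68.0x109.1 yaw 0.039
stem_long x 400.5 y 76.9 yaw -0.012 cost 0.149
```

View pics/w7c.png

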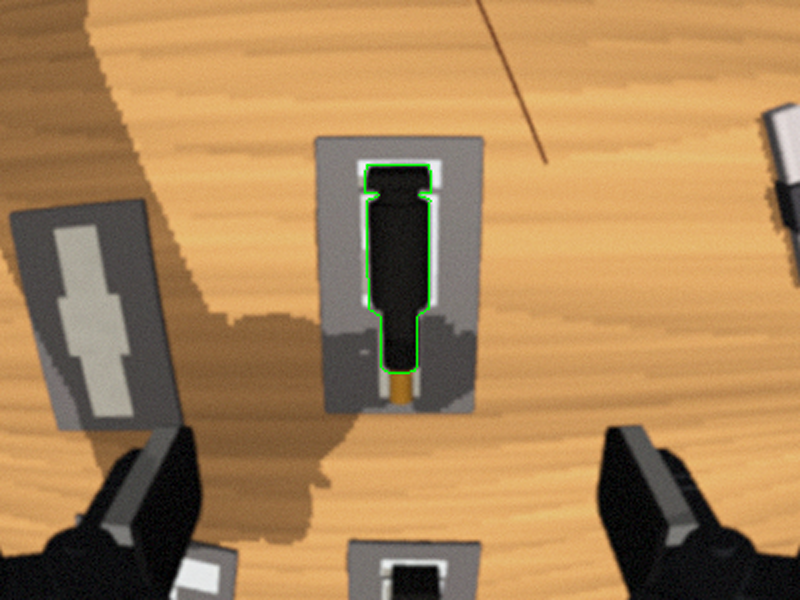

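The long stem lies within its outline, about 1 mm off. Next is the chrome tool.

Run:
```python
from h import *
s1,d1=pickle.load(open("w1.pkl","rb")); p=fit("core_tool",d1,s1,620,-215,.55)
t=pickle.load(open("snap0.pkl","rb"))["top"]; p=fit("core_tool",t,None,620,-215,.55)
s,d=pickle.load(open("w7.pkl","rb")); go(s,*grab(p,27),148,p[2])
```

```text
core_tool x 613.6 y -220.2 yaw 0.583 cost 0.178
core_tool x 613.6 y -216.7 yaw 0.568 cost 0.158
az -0.588 shift -18.8 -344.5 -0.1
```

Request:
{"op": "move_arm", "data": {
  "motion": [
    [0,0,-0.147,0,0,0,0.085],
    [0,0,-0.147,0,0,0,0.085],
    [0,0,-0.147,0,0,0,0.085],
    [0,0,-0.147,0,0,0,0.085],
    [0,0,0,-0.0023,-0.043,0,0.085],
    [0,0,0,-0.0023,-0.043,0,0.085],
    [0,0,0,-0.0023,-0.043,0,0.085],
    [0,0,0,-0.0023,-0.043,0,0.085],
    [0,0,0,-0.0023,-0.043,0,0.085],
    [0,0,0,-0.0023,-0.043,0,0.085],
    [0,0,0,-0.0023,-0.043,0,0.085],
    [0,0,0,-0.0023,-0.043,0,0.085]
  ]
}}

```text
t: 17.58
ee_pos: [635.9, -203.1, 145.7]
orientation: [-0.28, 0.96, 0.001, -0.002]
contact_force: [0.2, 0.6, 0.4]
width: 85.1
grip_force: 0.0
```

Request:
{"op": "move_arm", "data": {
  "motion": [
    [0,0,0,0,0,0,0.085],
    [0,0,0,0,0,0,0.085]
  ]
}}

```text
t: 17.82
ee_pos: [635.1, -201.4, 146.3]
orientation: [-0.28, 0.96, 0.001, -0.001]
contact_force: [-0.5, -0.0, -0.3]
width: 84.6
grip_force: 0.0
```

Run:
```python
from h import *
s,d=look("w8")
p=fit("core_tool",d,s,613.6,-218,.57,png="pics/w8.png"); go(s,*grab(p,27),5,p[2])
```

```text
t 17.82 [ 635.1 -201.4  146.3] yaw 0.568 w 84.6
core_tool x 612.8 y -219.0 yaw 0.567 cost 0.130
az 0.000 shift 1.2 -2.9 141.3
```

View pics/w8.png

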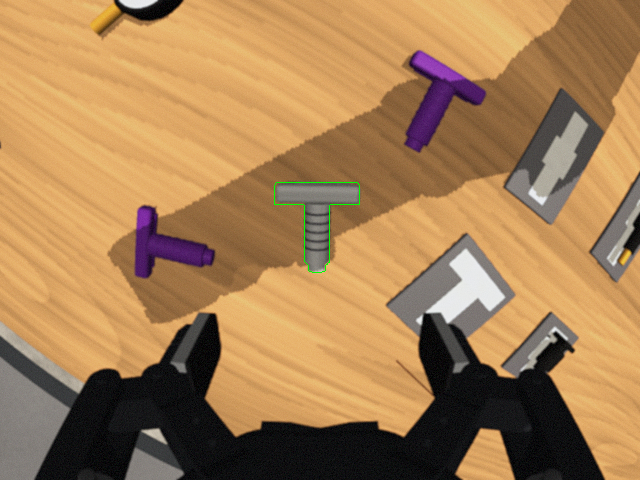

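The fit (green) matches the chrome tool at (317,230), clear of both purple decoys. Grip it.

Request:
{"op": "move_arm", "data": {
  "motion": [
    [0,0,0,0.001,-0.0015,0.028,0.06],
    [0,0,0,0,0,0.028,0.06],
    [0,0,0,0,0,0.028,0.06],
    [0,0,0,0,0,0.028,0.06],
    [0,0,0,0,0,0.029,0.06],
    [0,0,0,0,0,0,0.06],
    [0,0,0,0,0,0,0.01],
    [0,0,0,0,0,0,0.01],
    [0,0,0,0,0,0,0.01],
    [0,0,0,0,0,0,0.01],
    [0,0,0,0,0,0,0.01]
  ],
  "squeeze": 70
}}

```text
t: 19.25
ee_pos: [637.3, -203.9, 9.3]
orientation: [-0.28, 0.96, -0.0, 0.001]
contact_force: [-1.9, 1.1, 6.1]
width: 16.7
grip_force: 68.2
```

The width of 16.7 mm and the upward force suggest the pads sit above the barrel's axis. I'll reopen and go lower.

Request:
{"op": "move_arm", "data": {
  "motion": [
    [0,0,0,0,0,0,0.035],
    [0,0,0,0,0,0,0.035],
    [0,0,0,0,0,0.003,0.035],
    [0,0,0,0,0,0,0.035],
    [0,0,0,0,0,0,0.035]
  ]
}}

```text
t: 19.88
ee_pos: [636.1, -203.9, 4.1]
orientation: [-0.28, 0.96, 0.0, -0.0]
contact_force: [-0.5, -0.3, 0.6]
width: 35.1
grip_force: 0.0
```

Request:
{"op": "move_arm", "data": {
  "motion": [
    [0,0,0,0,0,0.003,0.035],
    [0,0,0,0,0,0,0.035],
    [0,0,0,0,0,0,0.01],
    [0,0,0,0,0,0,0.01],
    [0,0,0,0,0,0,0.01],
    [0,0,0,0,0,0,0.01]
  ]
}}

```text
t: 20.62
ee_pos: [636.4, -204.0, 1.5]
orientation: [-0.28, 0.96, -0.0, 0.0]
contact_force: [-0.5, -0.2, 2.4]
width: 17.4
grip_force: 68.4
```

Request:
{"op": "move_arm", "data": {
  "motion": [
    [0,0,0,0,0,-0.02,0.01],
    [0,0,0,0,0,-0.03,0.01],
    [0,0,0.157,0,0,-0.03,0.01],
    [0,0,0.157,0,0,0,0.01],
    [0,0,0.157,0,0,0,0.01],
    [0,0,0.157,0,0,0,0.01],
    [0,0,0.157,0,0,0,0.01],
    [0,0,0,0.01,0.035,0,0.01],
    [0,0,0,0.01,0.035,0,0.01],
    [0,0,0,0.01,0.035,0,0.01],
    [0,0,0,0.01,0.035,0,0.01],
    [0,0,0,0,0,0,0.01]
  ]
}}

```text
t: 22.12
ee_pos: [627.7, -53.2, 81.4]
orientation: [0.105, 0.994, 0.002, -0.0]
contact_force: [-0.3, 0.6, -2.0]
width: 17.3
grip_force: 68.7
```

Request:
{"op": "move_arm", "data": {
  "motion": [
    [0,0,0,0,0,0,0.01]
  ]
}}

```text
t: 22.25
ee_pos: [627.4, -59.0, 82.0]
orientation: [0.108, 0.994, -0.0, 0.0]
contact_force: [-0.4, -0.4, -1.6]
width: 17.5
grip_force: 68.7
```

Run:
```python
from h import *
s,d=look("w9"); g=s["ee_pos"]; a=yaw(s)
fit("core_tool",d,s,g[0]-27*np.cos(a),g[1]-27*np.sin(a),a,z0=g[2]-1.5,png="pics/w9.png")
c,n=np.cos(-.217),np.sin(-.217); v=cv2.imread("pics/w9.png")
q=proj([[627.9+c*a-n*b,-60.1+n*a+c*b,5] for a,b in((-48,44),(-48,-44),(48,-44),(48,44))],d,s)
cv2.polylines(v,[q.round().astype(int)],True,(0,0,255),1); cv2.imwrite("pics/w9.png",v)
```

```text
t 22.25 [627.4 -59.   82. ] yaw -0.217 w 17.5
core_tool x 598.7 y -53.9 yaw -0.227 cost 0.396
```

View pics/w9.png

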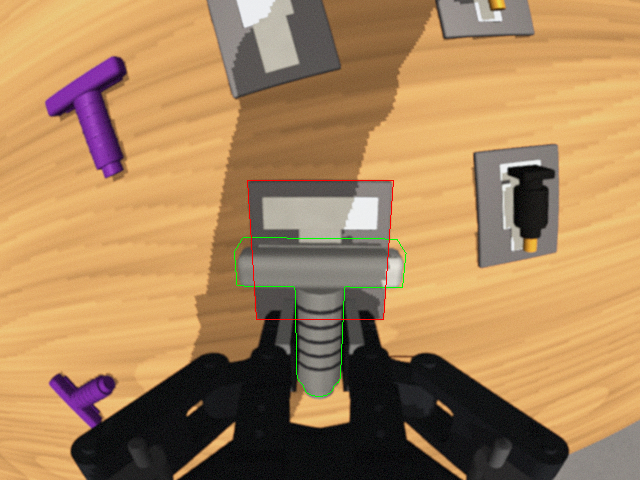

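Seen from above, the tool is held straight and level, with the handle centred at (320,265) over its pad (red). Lower it.

Request:
{"op": "move_arm", "data": {
  "motion": [
    [0,0,0,-0.0005,0,0.03,0.01],
    [0,0,0,0,0,0.028,0.01],
    [0,0,0,0,0,0.01,0.01],
    [0,0,0,0,0,0.006,0.01],
    [0,0,0,0,0,0,0.01],
    [0,0,0,0,0,0,0.01]
  ]
}}

```text
t: 23.05
ee_pos: [628.6, -59.0, 8.3]
orientation: [0.108, 0.994, 0.0, 0.001]
contact_force: [0.2, -0.3, -2.1]
width: 17.2
grip_force: 68.7
```

Request:
{"op": "move_arm", "data": {
  "motion": [
    [0,0,0,0,0,0.0015,0.01],
    [0,0,0,0,0,0,0.01],
    [0,0,0,0,0,0,0.03],
    [0,0,0,0,0,0,0.05],
    [0,0,0,0,0,0,0.05],
    [0,0,0,0,0,-0.02,0.06],
    [0,0,0,0,0,-0.03,0.06],
    [0,0,0,0,0,-0.04,0.06],
    [0,0,0,0,0,-0.05,0.085],
    [0,0,0,0,0,0,0.085],
    [0,0,0,0,0,0,0.085]
  ]
}}

```text
t: 24.42
ee_pos: [627.7, -58.5, 146.4]
orientation: [0.108, 0.994, 0.0, 0.0]
contact_force: [0.2, 0.1, -0.1]
width: 84.7
grip_force: 0.0
```

Run:
```python
from h import *
s,d=look("w10")
hsv=cv2.cvtColor(d["frame"],cv2.COLOR_RGB2HSV)
blobs(ortho(d,560,700,-140,20,5,.5,s),700,20,.5,sat=60)
v=d["frame"].copy()
# expected tool footprint from pad pose
def T(cx,cy,y,pts): c,n=np.cos(y),np.sin(y); return [[cx+c*a-n*b,cy+n*a+c*b,h] for a,b,h in pts]
import sys
im=v[100:400,120:520]; cv2.imwrite("pics/w10c.png",cv2.resize(im,(800,600),interpolation=cv2.INTER_CUBIC)[:,:,::-1])
```

```text
t 24.43 [627.7 -58.5 146.4] yaw -0.217 w 84.7
c=(627.9,-60.2) 86.4x94.5 yaw -0.219
```

View pics/w10c.png

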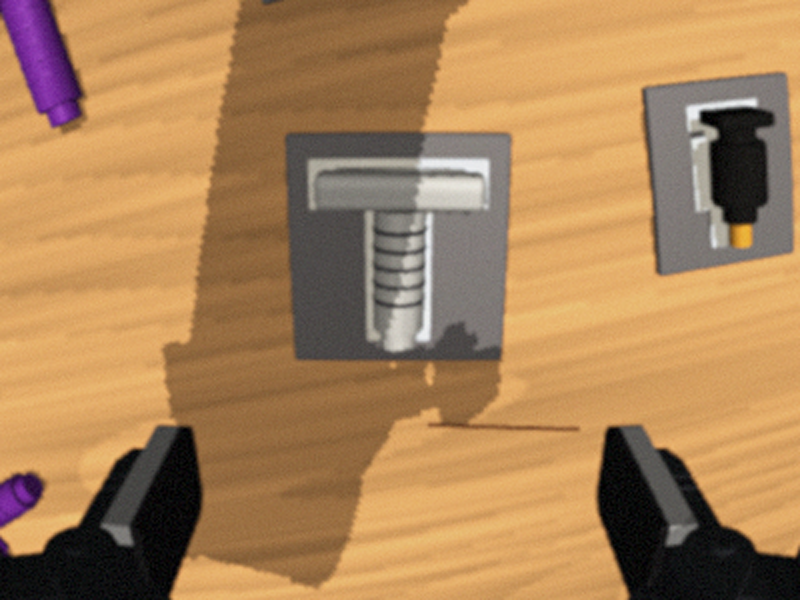

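The tool lies inside its outline, within about 1 mm once the gaps are corrected for parallax. Now the weight.

Run:
```python
from h import *
t=pickle.load(open("snap0.pkl","rb"))["top"]; p=fit("weight",t,None,413.5,254,.38)
s,d=pickle.load(open("w10.pkl","rb")); go(s,p[0],p[1],148,p[2])
```

```text
weight x 413.6 y 254.4 yaw 0.355 cost 0.170
az -0.572 shift 91.9 367.9 -1.6
```

Request:
{"op": "move_arm", "data": {
  "motion": [
    [0,0,-0.143,0,0,0,0.085],
    [0,0,-0.143,0,0,0,0.085],
    [0,0,-0.143,0,0,0,0.085],
    [0,0,-0.143,0,0,0,0.085],
    [0,0,0,0.0115,0.046,0,0.085],
    [0,0,0,0.0115,0.046,0,0.085],
    [0,0,0,0.0115,0.046,0,0.085],
    [0,0,0,0.0115,0.046,0,0.085],
    [0,0,0,0.0115,0.046,0,0.085],
    [0,0,0,0.0115,0.046,0,0.085],
    [0,0,0,0.0115,0.046,0,0.085],
    [0,0,0,0.0115,0.046,0,0.085]
  ]
}}

```text
t: 25.98
ee_pos: [411.6, 255.1, 144.9]
orientation: [-0.177, 0.984, -0.001, -0.001]
contact_force: [-0.0, 1.1, 0.2]
width: 85.1
grip_force: 0.0
```

Request:
{"op": "move_arm", "data": {
  "motion": [
    [0,0,0,0,0,0,0.085],
    [0,0,0,0,0,0,0.085],
    [0,0,0,0,0,0,0.085]
  ]
}}

```text
t: 26.35
ee_pos: [414.1, 252.8, 145.6]
orientation: [-0.175, 0.984, -0.0, -0.0]
contact_force: [-0.3, -1.1, -0.2]
width: 84.9
grip_force: 0.0
```

Run:
```python
from h import *
s,d=look("w11")
p=fit("weight",d,s,413.5,254,.36,png="pics/w11.png"); go(s,*grab(p,0),4,p[2])
```

```text
t 26.35 [414.1 252.8 145.6] yaw 0.353 w 84.9
weight x 414.4 y 252.4 yaw 0.356 cost 0.126
az -0.004 shift -0.2 -0.5 141.6
```

View pics/w11.png

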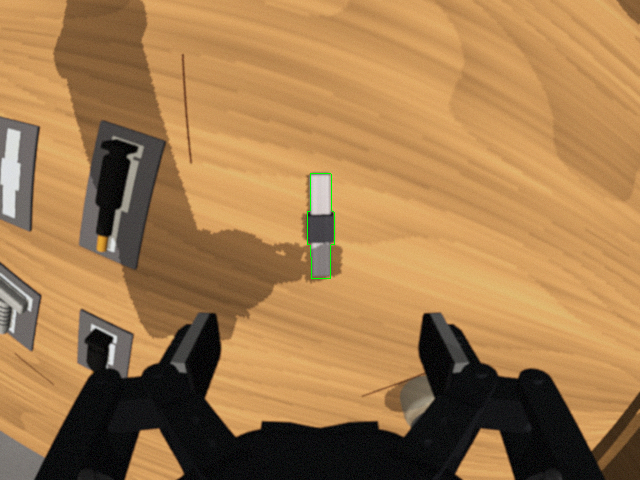

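The fit (green) matches the weight at (320,226), and the jar is well clear. Grip low on the clip.

Request:
{"op": "move_arm", "data": {
  "motion": [
    [0,0,0,0,0.001,0.029,0.06],
    [0,0,0,0,0,0.029,0.06],
    [0,0,0,0,0,0.029,0.06],
    [0,0,0,0,0,0.029,0.06],
    [0,0,0,0,0,0.026,0.05],
    [0,0,0,0,0,0,0.05],
    [0,0,0,0,0,0,0.01],
    [0,0,0,0,0,0,0.01],
    [0,0,0,0,0,0,0.01],
    [0,0,0,0,0,0,0.01],
    [0,0,0,0,0,0,0.01]
  ],
  "squeeze": 60
}}

```text
t: 27.78
ee_pos: [414.3, 255.5, 5.2]
orientation: [-0.177, 0.984, 0.001, 0.001]
contact_force: [0.4, -1.5, 6.6]
width: 19.1
grip_force: 60.3
```

Request:
{"op": "move_arm", "data": {
  "motion": [
    [0,0,0,0,0,-0.02,0.01],
    [0,0,0,0,0,-0.03,0.01],
    [0,0,0.158,0,0,-0.03,0.01],
    [0,0,0.158,0,0,0,0.01],
    [0,0,0,-0.0057,-0.0449,0,0.01],
    [0,0,0,-0.0057,-0.0449,0,0.01],
    [0,0,0,-0.0057,-0.0449,0,0.01],
    [0,0,0,-0.0057,-0.0449,0,0.01],
    [0,0,0,-0.0057,-0.0449,0,0.01],
    [0,0,0,-0.0057,-0.0449,0,0.01],
    [0,0,0,-0.0057,-0.0449,0,0.01],
    [0,0,0,0,0,0,0.01]
  ]
}}

```text
t: 29.28
ee_pos: [465.7, -61.3, 84.6]
orientation: [-0.016, 1.0, -0.001, 0.001]
contact_force: [0.6, 0.6, -2.5]
width: 19.3
grip_force: 59.5
```

Request:
{"op": "move_arm", "data": {
  "motion": [
    [0,0,0,0,0,0,0.01],
    [0,0,0,0,0,0,0.01]
  ]
}}

```text
t: 29.52
ee_pos: [465.3, -55.6, 83.7]
orientation: [-0.021, 1.0, 0.0, -0.0]
contact_force: [-1.0, 0.2, -1.7]
width: 19.5
grip_force: 59.5
```

Run:
```python
from h import *
s,d=look("w12"); g=s["ee_pos"]; a=yaw(s)
fit("weight",d,s,g[0],g[1],a,z0=g[2]-4.5,png="pics/w12.png")
c,n=np.cos(.04),np.sin(.04); v=cv2.imread("pics/w12.png")
q=proj([[466.3+c*a-n*b,-58.4+n*a+c*b,5] for a,b in((-54,33),(-54,-33),(54,-33),(54,33))],d,s)
cv2.polylines(v,[q.round().astype(int)],True,(0,0,255),1); cv2.imwrite("pics/w12.png",v)
```

```text
t 29.52 [465.3 -55.6  83.7] yaw 0.042 w 19.5
weight x 454.7 y -53.6 yaw 0.307 cost 0.554
```

View pics/w12.png

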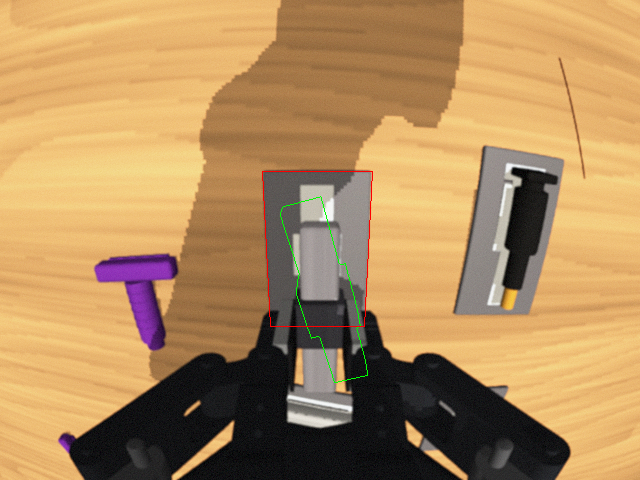

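The weight is held straight (the green fit is wrong, because background got into the mask). Its rear edge at (321,222) gives the lengthwise position.

Run:
```python
from h import *
s,d=pickle.load(open("w12.pkl","rb"))
for u,z in [((321,222),91),((321,300),96)]: print(px2w(u,d,s,z).round(1))
```

```text
[419.7 -58.2  91. ]
[450.3 -56.9  96. ]
```

Request:
{"op": "move_arm", "data": {
  "motion": [
    [0,0,0,-0.001,-0.001,0.03,0.01],
    [0,0,0,0,0,0.028,0.01],
    [0,0,0,0,0,0.01,0.01],
    [0,0,0,0,0,0.004,0.01],
    [0,0,0,0,0,0,0.01],
    [0,0,0,0,0,0,0.01]
  ]
}}

```text
t: 30.32
ee_pos: [467.1, -58.1, 12.5]
orientation: [-0.02, 1.0, 0.0, 0.001]
contact_force: [-0.1, -0.0, -1.3]
width: 19.3
grip_force: 59.6
```

Request:
{"op": "move_arm", "data": {
  "motion": [
    [0,0,0,0,0,0.002,0.01],
    [0,0,0,0,0,0,0.01],
    [0,0,0,0,0,0,0.01]
  ]
}}

```text
t: 30.7
ee_pos: [467.0, -58.1, 10.2]
orientation: [-0.02, 1.0, 0.0, 0.001]
contact_force: [-1.0, 0.8, 3.1]
width: 19.3
grip_force: 60.0
```

Contact. Release, rise and check.

Request:
{"op": "move_arm", "data": {
  "motion": [
    [0,0,0,0,0,0,0.03],
    [0,0,0,0,0,0,0.05],
    [0,0,0,0,0,0,0.05],
    [0,0,0,0,0,-0.02,0.06],
    [0,0,0,0,0,-0.03,0.06],
    [0,0,0,0,0,-0.04,0.06],
    [0,0,0,0,0,-0.05,0.085],
    [0,0,0,0,0,0,0.085],
    [0,0,0,0,0,0,0.085]
  ]
}}

```text
t: 31.82
ee_pos: [465.9, -57.8, 149.4]
orientation: [-0.02, 1.0, 0.0, -0.0]
contact_force: [0.3, -0.2, -0.2]
width: 85.2
grip_force: 0.0
```

Run:
```python
from h import *
s,d=look("w13")
blobs(ortho(d,390,550,-140,20,5,.5,s),550,20,.5,sat=60)
im=d["frame"][100:400,120:520]; cv2.imwrite("pics/w13c.png",cv2.resize(im,(800,600),interpolation=cv2.INTER_CUBIC)[:,:,::-1])
```

```text
t 31.82 [465.9 -57.8 149.4] yaw 0.040 w 85.2
c=(465.7,-58.5) 64.4x106.5 yaw 0.041
```

View pics/w13c.png

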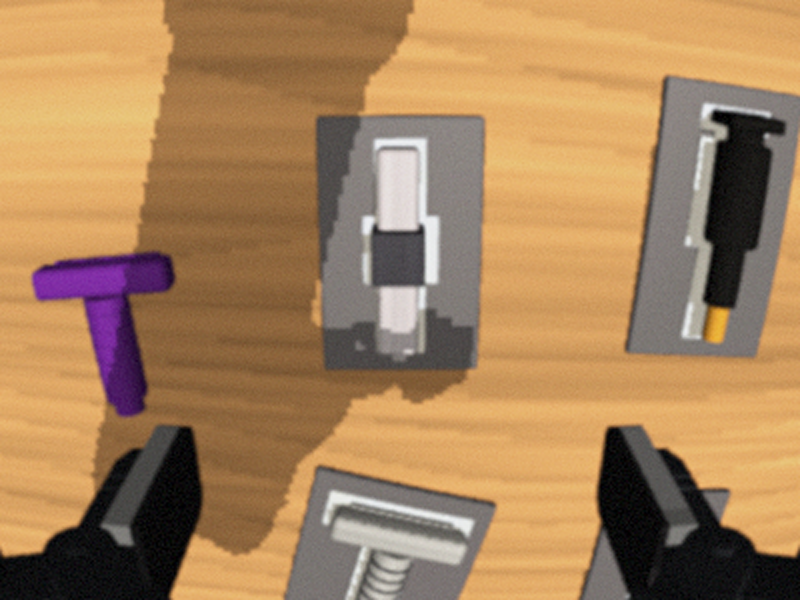

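All four parts lie on their outlines, and the weight is about 1 mm off centre. I'll retreat upward and hand in.

Request:
{"op": "move_arm", "data": {
  "motion": [
    [0,0,0,0,0,-0.04,0.085],
    [0,0,0,0,0,-0.04,0.085],
    [0,0,0,0,0,-0.03,0.085],
    [0,0,0,0,0,0,0.085],
    [0,0,0,0,0,0,0.085]
  ]
}}

```text
t: 32.5
ee_pos: [465.3, -57.9, 258.3]
orientation: [-0.02, 1.0, -0.0, -0.001]
contact_force: [-0.9, 0.0, -0.7]
width: 84.8
grip_force: 0.0
```

```bash
python3 -c "
from plant import robot
print(robot.sign_off())"
```

```text
the job is handed in; nothing more can be done
None
```

All four parts are on their matching pads, each within about 1 mm of its outline by the wrist camera; the arm never went near the jar or gauge, and the job was handed in at about 32.5 s.

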